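# Reload tested boards in reverse order

### The arm

A 7-joint arm with a two-finger parallel gripper is mounted at the origin on the work surface. World frame = base frame: x ahead of the robot, y to its left, z up, the work surface at z = 0. Lengths are in m, angles in rad, forces in N, time in s.
With the tool pointing down it reaches from about 0.425 to 0.875 m from the base axis. Payload 8.4 kg.
Tool frame: the origin (TCP) lies at the very end of the fingers, on their centre line; the grasp point (between the pads) lies 19 mm behind it; z points along the fingers, y is the line along which they close (so a half turn about z gives the same grasp; the last joint's range is limited). The gripper opens to 87 mm and grips with 3 to 60 N. Pads are 19 mm wide; open, the fingers measure 117 mm over their backs; the gripper's body (75 mm by 190 mm) begins 51 mm behind the grasp point.
Start: joints at [1.177, 0.333, 0.04, 1.465, -0.013, 1.343, -0.059], TCP at [0.189, -0.622, 0.223] pointing down, gripper open.
Joint ranges: [-2.58, 2.58], [-0.38, 2.09], [-1.3, 1.39], [0.25, 2.4], [-1.5, 4.64], [0.08, 2.09], [-2.65, 2.65]. Speed limits (rad/s): [2.22, 2.22, 2.79, 2.79, 3.14, 3.14, 3.14].

### API

Orientations are given as a rotation vector (axis times angle).
In Python, from plant import read_state, cams, arm gives the robot as it stands.
- The arm moves only by the shell command python3 -m handwheel 'ROWS' [FORCE]. ROWS is JSON, a list of rows, each an object with "gripper": the opening, from -1 (shut) to 1 (fully open); "translation": the shift along the tool's x, y, z each as a share of 200 mm, from -1 to 1, a list of three; "rot": the turn, a rotation vector about the tool's x, y, z each as a share of 180 degrees, from -1 to 1, a list of three. In form: [{"gripper": gripper, "translation": [tx, ty, tz], "rot": [rx, ry, rz]}, ...]. A call has 1 to 10 rows; each row shifts and turns the commanded pose from where the row before left it, along the tool's axes as they then stand; what a row does not reach is not made up. A row lasts 1/10 s, in which the tool goes at most 50 mm and 8.59 degrees, less where a joint would pass 70% of its speed; a pose out of reach is approached as far as the arm can. A call with a number of a shift or a turn outside -1 to 1 is refused whole. A call with a gripper value outside its range is refused whole. The fingers move at their own pace and stop on an object; FORCE is the grip in N (left out, the last holds). Time passes only in rows, so rows that do not move let the fingers close. It gives the time, the measured TCP pose, the force, the opening and the grip force at its end, in the units of the state.
- read_state(): the state, without advancing time (a new reading comes with each control period).
- cams.snapshot(name): name is "scene" or "top" or "wrist"; returns a dict with "pixels" (420x560x3 uint8, blue, green, red), "camera_matrix" (3x3 intrinsics, pixels), "extrinsics" (4x4, takes a point from world to camera coordinates); the wrist camera has in their place "tool_from_camera" (4x4, takes a point from camera to tool coordinates, whose origin is the TCP and whose axes are the flange's). Camera axes: x right, y up, looking along -z (the intrinsics and any distortion apply to the point x, -y, -z); pixel columns grow to the right and rows downward; lengths in m; the calibration is good to about 2 mm. A picture is of the moment at which its call begins: read the wrist's pose just before it. There is no depth.
- arm.close_job(): hands the job in; it is judged then, once.
The state is a dict: "clock": time; "joint_positions": joint angles; "qd": joint speeds; "joint_torque": joint torques, N m; "ee_pos": TCP position; "ee_rot": TCP orientation; "contact_force": force on the tool from outside, world axes, zero at the start; "moment": the same for the moment, N m; "opening": finger opening in m; "finger_force": force on a finger pad.
Only numpy, scipy, OpenCV 4.12 (cv2) and the standard library are available. Lean on these libraries where they do the work, as an engineer would, in place of code of your own. Each camera call takes 0.05 s, during which the arm holds its last target. There are 200 camera calls.

### The job

Move the four tested power supply boards from the nests of the red-brown test rack into the bays of the aluminium carrier in reverse order, because the next bench unloads from the other end: as you see the rows from the robot, the board at the left end goes into the bay at the right end, the second from the left into the second from the right, and so on. Set each board down, without dropping it, so that it lies flat on the floor of its bay, parts upward and lengthwise in the bay. Leave the metal spool standing beside the work where it is.

Things in the scene. Friction and masses are not known exactly. Their poses are not given: they have to be found in the camera images.
- board_transformer: Green circuit board 80 (x) x 44 (y) x 3 mm; in its middle stands a yellow-taped transformer with black core, 30 (x) x 34 (y) mm (core 40 in y), top 37 mm above the origin. Grasp that part from above across its x faces; the rest is under 10 mm high. Origin: centre of the board's underside, z up, x along the 80 mm. 0.09 to 0.25 kg. Starts flat in its nest, x axes within 0.05 rad.
- board_heatsink: Green circuit board 80 (x) x 44 (y) x 3 mm; in its middle stands a bare aluminium heatsink, fins along x, 28 (x) x 38 (y) mm, top 39 mm above the origin. Grasp that part from above across its x faces; the rest is under 10 mm high. Origin: centre of the board's underside, z up, x along the 80 mm. 0.09 to 0.25 kg. Starts flat in its nest, x axes within 0.05 rad.
- board_capacitor: Green circuit board 80 (x) x 44 (y) x 3 mm; in its middle stands an upright black round capacitor, 32 mm in diameter, top 41 mm above the origin. Grasp that part from above across its x faces; the rest is under 10 mm high. Origin: centre of the board's underside, z up, x along the 80 mm. 0.09 to 0.25 kg. Starts flat in its nest, x axes within 0.05 rad.
- board_relay: Green circuit board 80 (x) x 44 (y) x 3 mm; in its middle stands a narrow white relay box, 18 (x) x 32 (y) mm, top 38 mm above the origin. Grasp that part from above across its x faces; the rest is under 10 mm high. Origin: centre of the board's underside, z up, x along the 80 mm. 0.09 to 0.25 kg. Starts flat in its nest, x axes within 0.05 rad.
- nest_transformer: Fixed black nest where the transformer board starts. Four alike nests in any order, in a row along y at 66 mm pitch on the red-brown rack slab. 84 (x) x 50 (y) mm. Origin: underside centre, 12 mm above the table; board lies 10 mm above it between stops 15 mm above it. x away from the robot, y to its left, within 0.13 rad.
- nest_heatsink: Fixed black nest where the heatsink board starts. Four alike nests in any order, in a row along y at 66 mm pitch on the red-brown rack slab. 84 (x) x 50 (y) mm. Origin: underside centre, 12 mm above the table; board lies 10 mm above it between stops 15 mm above it. x away from the robot, y to its left, within 0.13 rad.
- nest_capacitor: Fixed black nest where the capacitor board starts. Four alike nests in any order, in a row along y at 66 mm pitch on the red-brown rack slab. 84 (x) x 50 (y) mm. Origin: underside centre, 12 mm above the table; board lies 10 mm above it between stops 15 mm above it. x away from the robot, y to its left, within 0.13 rad.
- nest_relay: Fixed black nest where the relay board starts. Four alike nests in any order, in a row along y at 66 mm pitch on the red-brown rack slab. 84 (x) x 50 (y) mm. Origin: underside centre, 12 mm above the table; board lies 10 mm above it between stops 15 mm above it. x away from the robot, y to its left, within 0.13 rad.
- carrier: Fixed aluminium tray 108 (x) x 268 (y) mm, nearer or farther than the test rack. Four alike bays, centres at x = 0, y = -99, -33, 33, 99 mm, each 100 (x) x 62 (y) mm inside, floor 5 mm above the origin, walls 4 mm thick, 14 mm high. Origin: underside centre, on the table; x away from the robot, y to its left, within 0.13 rad.
- spool: Grey metal spool standing upright to the robot's right of the work, 54 mm in diameter, 46 mm tall; loose, to be left alone. Origin: centre of its underside.
There are look-alikes about, which are no part of the job. What is shaped like the board_relay but orange is not meant. Leave any pink look-alike of the board_transformer alone.

How it is judged:
At the end, for the whole second after the job is handed in: Every board lies level and at rest on the floor of the carrier bay that mirrors the place of its nest in the row: within 14 mm (x) and 13 mm (y) of the bay's centre, underside less than 9 mm above the carrier's underside, tilted less than 0.1 rad, its long side within 0.3 rad of the bay's (((y of each of nest_heatsink, nest_capacitor, nest_relay in the frame of nest_transformer above 0 m and y of board_transformer in the frame of carrier between 0.086 and 0.112 m) or (y of nest_heatsink in the frame of nest_transformer below 0 m and y of each of nest_capacitor, nest_relay in the frame of nest_transformer above 0 m and y of board_transformer in the frame of carrier between 0.02 and 0.046 m) or (y of each of nest_heatsink, nest_relay in the frame of nest_transformer above 0 m and y of nest_capacitor in the frame of nest_transformer below 0 m and y of board_transformer in the frame of carrier between 0.02 and 0.046 m) or (y of each of nest_heatsink, nest_capacitor in the frame of nest_transformer above 0 m and y of nest_relay in the frame of nest_transformer below 0 m and y of board_transformer in the frame of carrier between 0.02 and 0.046 m) or (y of each of nest_heatsink, nest_capacitor in the frame of nest_transformer below 0 m and y of nest_relay in the frame of nest_transformer above 0 m and y of board_transformer in the frame of carrier between -0.046 and -0.02 m) or (y of each of nest_heatsink, nest_relay in the frame of nest_transformer below 0 m and y of nest_capacitor in the frame of nest_transformer above 0 m and y of board_transformer in the frame of carrier between -0.046 and -0.02 m) or (y of nest_heatsink in the frame of nest_transformer above 0 m and y of each of nest_capacitor, nest_relay in the frame of nest_transformer below 0 m and y of board_transformer in the frame of carrier between -0.046 and -0.02 m) or (y of each of nest_heatsink, nest_capacitor, nest_relay in the frame of nest_transformer below 0 m and y of board_transformer in the frame of carrier between -0.112 and -0.086 m)) and x of board_transformer in the frame of carrier between -0.014 and 0.014 m and z of each of board_transformer, board_heatsink, board_capacitor, board_relay in the frame of carrier below 0.009 m and angle between each of board_transformer, board_heatsink, board_capacitor, board_relay's own z axis and vertical below 0.1 rad and angle between the x axis of each of board_transformer, board_heatsink, board_capacitor, board_relay and the x axis of carrier, either way round below 0.3 rad and linear speed of each of board_transformer, board_heatsink, board_capacitor, board_relay below 0.02 m/s and ((y of each of nest_transformer, nest_capacitor, nest_relay in the frame of nest_heatsink above 0 m and y of board_heatsink in the frame of carrier between 0.086 and 0.112 m) or (y of nest_transformer in the frame of nest_heatsink below 0 m and y of each of nest_capacitor, nest_relay in the frame of nest_heatsink above 0 m and y of board_heatsink in the frame of carrier between 0.02 and 0.046 m) or (y of each of nest_transformer, nest_relay in the frame of nest_heatsink above 0 m and y of nest_capacitor in the frame of nest_heatsink below 0 m and y of board_heatsink in the frame of carrier between 0.02 and 0.046 m) or (y of each of nest_transformer, nest_capacitor in the frame of nest_heatsink above 0 m and y of nest_relay in the frame of nest_heatsink below 0 m and y of board_heatsink in the frame of carrier between 0.02 and 0.046 m) or (y of each of nest_transformer, nest_capacitor in the frame of nest_heatsink below 0 m and y of nest_relay in the frame of nest_heatsink above 0 m and y of board_heatsink in the frame of carrier between -0.046 and -0.02 m) or (y of each of nest_transformer, nest_relay in the frame of nest_heatsink below 0 m and y of nest_capacitor in the frame of nest_heatsink above 0 m and y of board_heatsink in the frame of carrier between -0.046 and -0.02 m) or (y of nest_transformer in the frame of nest_heatsink above 0 m and y of each of nest_capacitor, nest_relay in the frame of nest_heatsink below 0 m and y of board_heatsink in the frame of carrier between -0.046 and -0.02 m) or (y of each of nest_transformer, nest_capacitor, nest_relay in the frame of nest_heatsink below 0 m and y of board_heatsink in the frame of carrier between -0.112 and -0.086 m)) and x of board_heatsink in the frame of carrier between -0.014 and 0.014 m and ((y of each of nest_transformer, nest_heatsink, nest_relay in the frame of nest_capacitor above 0 m and y of board_capacitor in the frame of carrier between 0.086 and 0.112 m) or (y of nest_transformer in the frame of nest_capacitor below 0 m and y of each of nest_heatsink, nest_relay in the frame of nest_capacitor above 0 m and y of board_capacitor in the frame of carrier between 0.02 and 0.046 m) or (y of each of nest_transformer, nest_relay in the frame of nest_capacitor above 0 m and y of nest_heatsink in the frame of nest_capacitor below 0 m and y of board_capacitor in the frame of carrier between 0.02 and 0.046 m) or (y of each of nest_transformer, nest_heatsink in the frame of nest_capacitor above 0 m and y of nest_relay in the frame of nest_capacitor below 0 m and y of board_capacitor in the frame of carrier between 0.02 and 0.046 m) or (y of each of nest_transformer, nest_heatsink in the frame of nest_capacitor below 0 m and y of nest_relay in the frame of nest_capacitor above 0 m and y of board_capacitor in the frame of carrier between -0.046 and -0.02 m) or (y of each of nest_transformer, nest_relay in the frame of nest_capacitor below 0 m and y of nest_heatsink in the frame of nest_capacitor above 0 m and y of board_capacitor in the frame of carrier between -0.046 and -0.02 m) or (y of nest_transformer in the frame of nest_capacitor above 0 m and y of each of nest_heatsink, nest_relay in the frame of nest_capacitor below 0 m and y of board_capacitor in the frame of carrier between -0.046 and -0.02 m) or (y of each of nest_transformer, nest_heatsink, nest_relay in the frame of nest_capacitor below 0 m and y of board_capacitor in the frame of carrier between -0.112 and -0.086 m)) and x of board_capacitor in the frame of carrier between -0.014 and 0.014 m and ((y of each of nest_transformer, nest_heatsink, nest_capacitor in the frame of nest_relay above 0 m and y of board_relay in the frame of carrier between 0.086 and 0.112 m) or (y of nest_transformer in the frame of nest_relay below 0 m and y of each of nest_heatsink, nest_capacitor in the frame of nest_relay above 0 m and y of board_relay in the frame of carrier between 0.02 and 0.046 m) or (y of each of nest_transformer, nest_capacitor in the frame of nest_relay above 0 m and y of nest_heatsink in the frame of nest_relay below 0 m and y of board_relay in the frame of carrier between 0.02 and 0.046 m) or (y of each of nest_transformer, nest_heatsink in the frame of nest_relay above 0 m and y of nest_capacitor in the frame of nest_relay below 0 m and y of board_relay in the frame of carrier between 0.02 and 0.046 m) or (y of each of nest_transformer, nest_heatsink in the frame of nest_relay below 0 m and y of nest_capacitor in the frame of nest_relay above 0 m and y of board_relay in the frame of carrier between -0.046 and -0.02 m) or (y of each of nest_transformer, nest_capacitor in the frame of nest_relay below 0 m and y of nest_heatsink in the frame of nest_relay above 0 m and y of board_relay in the frame of carrier between -0.046 and -0.02 m) or (y of nest_transformer in the frame of nest_relay above 0 m and y of each of nest_heatsink, nest_capacitor in the frame of nest_relay below 0 m and y of board_relay in the frame of carrier between -0.046 and -0.02 m) or (y of each of nest_transformer, nest_heatsink, nest_capacitor in the frame of nest_relay below 0 m and y of board_relay in the frame of carrier between -0.112 and -0.086 m)) and x of board_relay in the frame of carrier between -0.014 and 0.014 m); the robot touches nothing.
It fails at once if the transformer board is dropped (falls out of the fingers at more than 0.7 m/s, about 25 mm) (linear speed of board_transformer above 0.7 m/s and contact force between board_transformer and the fingers below 0.05 N).
It fails at once if the heatsink board is dropped (falls out of the fingers at more than 0.7 m/s, about 25 mm) (linear speed of board_heatsink above 0.7 m/s and contact force between board_heatsink and the fingers below 0.05 N).
It fails at once if the capacitor board is dropped (falls out of the fingers at more than 0.7 m/s, about 25 mm) (linear speed of board_capacitor above 0.7 m/s and contact force between board_capacitor and the fingers below 0.05 N).
It fails at once if the relay board is dropped (falls out of the fingers at more than 0.7 m/s, about 25 mm) (linear speed of board_relay above 0.7 m/s and contact force between board_relay and the fingers below 0.05 N).
It fails at once if the spool is moved more than 20 mm or tipped (distance of spool from where it was at the start of the episode above 0.02 m or angle between spool's own z axis and vertical above 0.4 rad).
It also fails if it takes over 93 s, if anything falls off the work surface, if the arm or the gripper's body presses on something with over 40 N, if the wrist force passes 120 N, or if a joint passes its speed limit or range.

## Working session

There is one attempt and no reset: what is moved stays moved. The work goes in short steps, Python scripts to look and compute and a shell command to move; the robot and the scene stay as the last step left them, time stands still between calls to the robot, and variables do not carry over. Pictures are saved under pics/ and viewed, at most 14 in all, crops included, and the job is handed in when it is done.

```bash
ls; mkdir -p pics; python3 - <<'E'
from plant import read_state,cams,arm
import cv2
s=read_state();print(s)
for n in ("scene","top"):
    c=cams.snapshot(n);cv2.imwrite(f"pics/{n}0.png",c["pixels"]);print(n,c["camera_matrix"],c["extrinsics"],[k for k in c])
E
```

```text
pics
{'clock': 0.0, 'joint_positions': array([ 1.17680571,  0.33389247,  0.03992147,  1.46628261, -0.01339547,
        1.34328916, -0.05849744]), 'qd': array([-0.0010332 , -0.00048642,  0.00055056, -0.00056701, -0.00078688,
       -0.00014762,  0.00192966]), 'joint_torque': array([ 6.88028686e-04, -6.56351423e+01,  1.33543767e+00, -4.03798449e+01,
       -5.97058819e-02,  4.48332983e-02,  1.76672388e-04]), 'ee_pos': array([ 0.18865554, -0.62152852,  0.2216663 ]), 'ee_rot': array([-3.10599478e+00, -4.61060088e-01,  5.68361914e-04]), 'contact_force': array([ 0.73484094, -0.11796019,  0.75039693]), 'moment': array([0.00534044, 0.00959991, 0.02846116]), 'finger_force': 0.0, 'opening': 0.08702188796086825}
scene [[536.64595262   0.         270.52871468]
 [  0.         536.64595262 209.3018201 ]
 [  0.           0.           1.        ]] [[ 0.7215245   0.69225201 -0.01376765 -0.38880488]
 [-0.53255447  0.56756183  0.62790071  0.30355051]
 [ 0.44247952 -0.44571372  0.77817167 -1.61408854]
 [ 0.          0.          0.          1.        ]] ['pixels', 'camera_matrix', 'extrinsics']
top [[545.38793801   0.         279.36142233]
 [  0.         545.38793801 206.52234981]
 [  0.           0.           1.        ]] [[-0.02202027 -0.99964454  0.0150299  -0.05876433]
 [ 0.98967565 -0.01966612  0.14196955 -0.60755915]
 [-0.14162351  0.01800094  0.98975691 -1.0920373 ]
 [ 0.          0.          0.          1.        ]] ['pixels', 'camera_matrix', 'extrinsics']
```

View pics/top0.png

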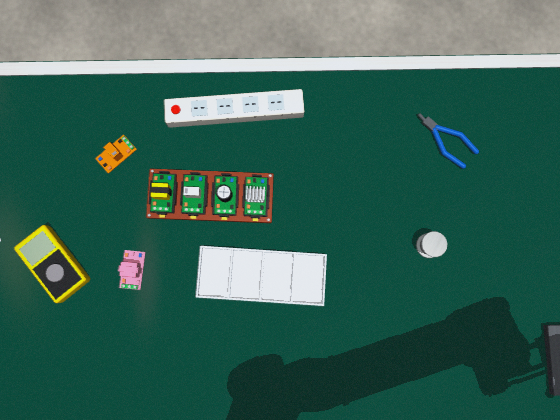

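View pics/scene0.png

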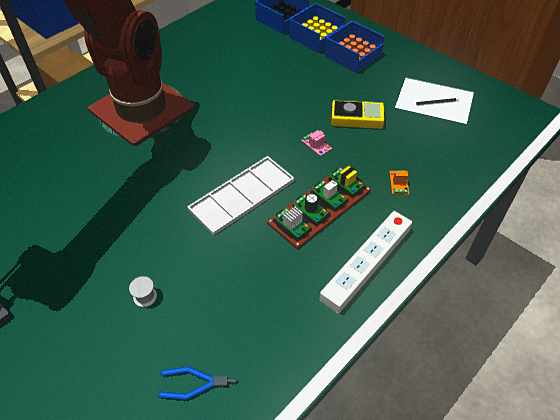

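The top view shows the rack with, left to right, the transformer (162,192), relay (194,192), capacitor (225,193) and heatsink (256,195). The carrier is nearer, at about (262,276), and the spool is at (432,244). Things that could be confused with the boards: the orange relay-shaped part at (115,153), the pink transformer-shaped part at (131,270), and the power strip and its sockets at (235,107). By the description, the four boards on the red-brown slab are the ones to move.

```bash
cat > h.py <<'E'
import numpy as np,cv2
from plant import read_state,cams
from scipy.spatial.transform import Rotation as R
def ray(c,uv,z):
    K=c["camera_matrix"];E=np.array(c["extrinsics"])
    uv=np.atleast_2d(uv).astype(float)
    d=np.c_[(uv[:,0]-K[0,2])/K[0,0],-(uv[:,1]-K[1,2])/K[1,1],-np.ones(len(uv))]
    d=d@E[:3,:3]; o=-E[:3,:3].T@E[:3,3]
    return o+d*((z-o[2])/d[:,2])[:,None]
def rect(c,mask,z):
    k,_=cv2.findContours(mask,cv2.RETR_EXTERNAL,cv2.CHAIN_APPROX_NONE)
    k=max(k,key=cv2.contourArea)[:,0]
    p=ray(c,k,z)[:,:2]
    (cx,cy),(w,h),a=cv2.minAreaRect((p*1000).astype(np.float32))
    if w>h: w,h,a=h,w,a-90
    a=(a+45)%90-45 # x axis yaw when long side is y
    return np.round([cx,cy,w,h,a],1)
E
python3 - <<'E'
from h import *
c=cams.snapshot("top");im=c["pixels"];hsv=cv2.cvtColor(im,cv2.COLOR_BGR2HSV)
H,S,V=[hsv[...,i].astype(int) for i in range(3)]
roi=np.zeros(im.shape[:2],bool);roi[235:315,180:345]=1
car=((S<60)&(V>120)&roi).astype(np.uint8);print("carrier",rect(c,cv2.morphologyEx(car,cv2.MORPH_CLOSE,np.ones((5,5))),.014))
roi[:]=0;roi[160:230,140:280]=1
red=(((H<12)|(H>170))&(S>90)&(V>50)&roi).astype(np.uint8);m=cv2.morphologyEx(red,cv2.MORPH_CLOSE,np.ones((25,25)))
print("slab",rect(c,m,.012))
for x0,n in((147,"T"),(179,"R"),(211,"C"),(243,"H")):
    sub=np.zeros(im.shape[:2],bool);sub[165:225,x0:x0+31]=1
    g=((H>45)&(H<75)&(S>100)&(V>70)&sub).astype(np.uint8)
    g=cv2.morphologyEx(g,cv2.MORPH_CLOSE,np.ones((3,3)))
    p=np.argwhere(g)[:,::-1]; w=ray(c,p,.025)[:,:2]*1000
    print(n,len(p),w.min(0).round(),w.max(0).round(),((w.min(0)+w.max(0))/2).round(1))
print("spool",ray(c,[432,244],.046))
cv2.imwrite("pics/crop.png",cv2.resize(im[140:320,90:350],None,fx=3,fy=3,interpolation=cv2.INTER_CUBIC))
E
```

```text
carrier [465.8 -30.6 108.4 269.5  -5.1]
slab [638.2  76.4 108.2 267.7  -3.5]
T 436 [604. 151.] [684. 201.] [644. 176.]
R 557 [600.  87.] [681. 134.] [640.6 110.5]
C 546 [597.  19.] [677.  66.] [637.1  42.8]
H 475 [594. -45.] [674.   3.] [633.7 -20.8]
spool [[ 0.52137248 -0.38518446  0.046     ]]
```

View pics/crop.png

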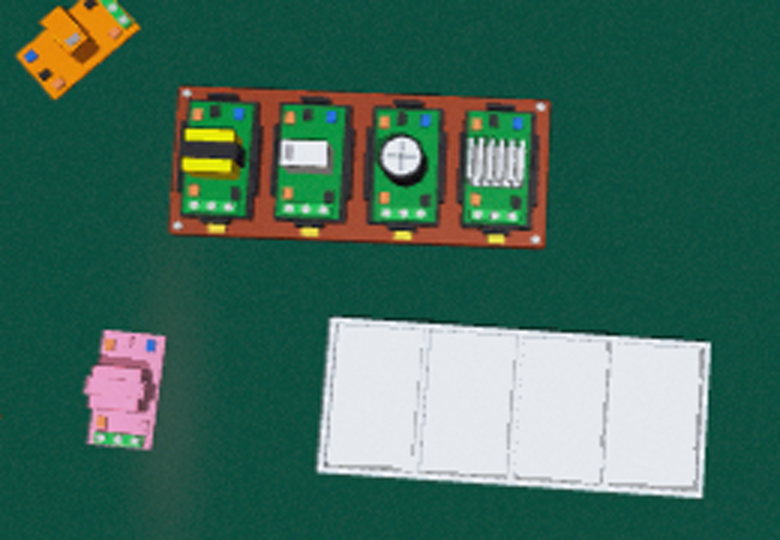

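The crop confirms it: on the slab, left to right, are the green boards with the yellow/black transformer (212,150), white relay (305,153), capacitor (402,157) and heatsink (496,160). The orange and pink look-alikes are off the rack. The measured slab and carrier sizes match the given 108 x 268 mm. Mapping: T→-99, R→-33, C→+33, H→+99.

```bash
cat > go.py <<'E'
import sys
from h import *
d=np.deg2rad
def at(c,yaw,y): return (c[0]-y*np.sin(d(yaw)),c[1]+y*np.cos(d(yaw)),yaw)
N={k:at((.6385,.0768),-3.4,y) for k,y in zip("TRCH",(.099,.033,-.033,-.099))}
B={k:at((.4658,-.0306),-5.1,y) for k,y in zip("TRCH",(-.099,-.033,.033,.099))}
def to(x,y,yaw,z):
    s=read_state();Rt=R.from_rotvec(s["ee_rot"]);p=np.array([x,y,z])
    a=d(yaw);G=R.from_matrix(np.array([[np.sin(a),np.cos(a),0],[-np.cos(a),np.sin(a),0],[0,0,-1]]).T)
    G=R.from_matrix(np.c_[[np.sin(a),-np.cos(a),0],[np.cos(a),np.sin(a),0],[0,0,-1]])
    dw=p-s["ee_pos"]
    print("now",s["ee_pos"].round(4),"t",round(s["clock"],1),"F",s["contact_force"].round(1),"open",round(s["opening"],4))
    print("tr units(now axes)",(Rt.inv().apply(dw)/.2).round(3),"(goal axes)",(G.inv().apply(dw)/.2).round(3),"rot units",((Rt.inv()*G).as_rotvec()/np.pi).round(4))
if __name__=="__main__":
    w,k,z=sys.argv[1:4]; t={"N":N,"B":B}[w][k]; print(np.round(t,4)); to(*t,float(z))
E
python3 go.py N T .2
```

```text
[ 0.6444  0.1756 -3.4   ]Traceback (most recent call last):
  File "go.py", line 15, in <module>
    w,k,z=sys.argv[1:4]; t={"N":N,"B":B}[w][k]; print(np.round(t,4)); to(*t,float(z))
                                                                      ~~^^^^^^^^^^^^^
  File "go.py", line 9, in to
    a=d(yaw);G=R.from_matrix(np.array([[np.sin(a),np.cos(a),0],[-np.cos(a),np.sin(a),0],[0,0,-1]]).T)
               ~~~~~~~~~~~~~^^^^^^^^^^^^^^^^^^^^^^^^^^^^^^^^^^^^^^^^^^^^^^^^^^^^^^^^^^^^^^^^^^^^^^^^^
  File "scipy/spatial/transform/_rotation.pyx", line 1143, in scipy.spatial.transform._rotation.Rotation.from_matrix
ValueError: Non-positive determinant (left-handed or null coordinate frame) in rotation matrix 0: [[-0.05930637 -0.99823983  0.        ]
 [ 0.99823983 -0.05930637  0.        ]
 [ 0.          0.         -1.        ]].
```

```bash
sed -i '/a=d(yaw);G=/c\    a=d(yaw)' go.py; sed -i 's/np.c_\[\[np.sin(a),-np.cos(a),0\]/np.c_[[-np.sin(a),np.cos(a),0]/' go.py; python3 go.py N T .2
```

```text
[ 0.6444  0.1756 -3.4   ]
now [ 0.1887 -0.6216  0.2219] t 0.1 F [ 0.2 -0.2 -0.8] open 0.0871
tr units(now axes) [ 3.338 -3.152  0.113] (goal axes) [4.114 2.038 0.109] rot units [-4.000e-04 -2.000e-04 -3.873e-01]
```

Rotate first in place, then translate.

```bash
python3 -m handwheel '[{"gripper":0.5,"translation":[0,0,0],"rot":[0,0,-0.039]},{"gripper":0.5,"translation":[0,0,0],"rot":[0,0,-0.039]},{"gripper":0.5,"translation":[0,0,0],"rot":[0,0,-0.039]},{"gripper":0.5,"translation":[0,0,0],"rot":[0,0,-0.039]},{"gripper":0.5,"translation":[0,0,0],"rot":[0,0,-0.039]},{"gripper":0.5,"translation":[0,0,0],"rot":[0,0,-0.039]},{"gripper":0.5,"translation":[0,0,0],"rot":[0,0,-0.039]},{"gripper":0.5,"translation":[0,0,0],"rot":[0,0,-0.039]},{"gripper":0.5,"translation":[0,0,0],"rot":[0,0,-0.039]},{"gripper":0.5,"translation":[0,0,0],"rot":[0,0,-0.036]}]' 30; python3 go.py N T .15
python3 -m handwheel '[{"gripper":0.5,"translation":[0.17,0.085,0],"rot":[0,0,0]},{"gripper":0.5,"translation":[0.17,0.085,0],"rot":[0,0,0]},{"gripper":0.5,"translation":[0.17,0.085,0],"rot":[0,0,0]},{"gripper":0.5,"translation":[0.17,0.085,0],"rot":[0,0,0]},{"gripper":0.5,"translation":[0.17,0.085,0],"rot":[0,0,0]},{"gripper":0.5,"translation":[0.17,0.085,0],"rot":[0,0,0]},{"gripper":0.5,"translation":[0.17,0.085,0],"rot":[0,0,0]},{"gripper":0.5,"translation":[0.17,0.085,0],"rot":[0,0,0]},{"gripper":0.5,"translation":[0.17,0.085,0],"rot":[0,0,0]},{"gripper":0.5,"translation":[0.17,0.085,0],"rot":[0,0,0]}]'; python3 go.py N T .15
```

```text
clock: 1.15
ee_pos: [0.1887, -0.6218, 0.2221]
ee_rot: [-2.282, -2.159, -0.001]
contact_force: [0.9, -1.1, 0.5]
opening: 0.0655
finger_force: 0.0
[ 0.6444  0.1756 -3.4   ]
now [ 0.1887 -0.6218  0.2221] t 1.1 F [ 0.9 -1.1  0.5] open 0.0655
tr units(now axes) [4.107 2.055 0.363] (goal axes) [4.115 2.038 0.361] rot units [-0.0001 -0.0002  0.0013]
clock: 2.15
ee_pos: [0.3794, -0.2913, 0.2225]
ee_rot: [2.287, 2.153, -0.0]
contact_force: [1.0, -1.2, -0.8]
opening: 0.0655
finger_force: 0.0
[ 0.6444  0.1756 -3.4   ]
now [ 0.3794 -0.2913  0.2225] t 2.1 F [ 1.  -1.2 -0.8] open 0.0655
tr units(now axes) [2.41  1.182 0.362] (goal axes) [2.409 1.184 0.362] rot units [-0.      0.     -0.0003]
```

```bash
python3 -m handwheel '[{"gripper":0.5,"translation":[0.172,0.0845,0],"rot":[0,0,0]},{"gripper":0.5,"translation":[0.172,0.0845,0],"rot":[0,0,0]},{"gripper":0.5,"translation":[0.172,0.0845,0],"rot":[0,0,0]},{"gripper":0.5,"translation":[0.172,0.0845,0],"rot":[0,0,0]},{"gripper":0.5,"translation":[0.172,0.0845,0],"rot":[0,0,0]},{"gripper":0.5,"translation":[0.172,0.0845,0],"rot":[0,0,0]},{"gripper":0.5,"translation":[0.172,0.0845,0],"rot":[0,0,0]},{"gripper":0.5,"translation":[0.172,0.0845,0],"rot":[0,0,0]},{"gripper":0.5,"translation":[0.172,0.0845,0],"rot":[0,0,0]},{"gripper":0.5,"translation":[0.172,0.0845,0],"rot":[0,0,0]}]'
python3 -m handwheel '[{"gripper":0.5,"translation":[0.172,0.0845,0.05],"rot":[0,0,0]},{"gripper":0.5,"translation":[0.172,0.0845,0.1],"rot":[0,0,0]},{"gripper":0.5,"translation":[0.172,0.0845,0.1],"rot":[0,0,0]},{"gripper":0.5,"translation":[0.172,0.0845,0.1],"rot":[0,0,0]},{"gripper":0.5,"translation":[0,0,0],"rot":[0,0,0]},{"gripper":0.5,"translation":[0,0,0],"rot":[0,0,0]}]'; python3 go.py N T .035
python3 - <<'E'
from h import *
s=read_state();c=cams.snapshot("wrist");print(c["camera_matrix"],c["tool_from_camera"],s["ee_pos"])
cv2.imwrite("pics/w1.png",c["pixels"])
E
```

```text
clock: 3.15
ee_pos: [0.5689, 0.0416, 0.2224]
ee_rot: [2.288, 2.153, -0.0]
contact_force: [0.3, 0.2, 0.2]
opening: 0.0653
finger_force: 0.0
clock: 3.75
ee_pos: [0.6435, 0.1746, 0.1513]
ee_rot: [-2.284, -2.154, 0.002]
contact_force: [-0.4, -0.3, 0.3]
opening: 0.0656
finger_force: 0.0
[ 0.6444  0.1756 -3.4   ]
now [0.6435 0.1746 0.1513] t 3.8 F [-0.4 -0.3  0.3] open 0.0656
tr units(now axes) [0.005 0.005 0.582] (goal axes) [0.005 0.004 0.582] rot units [-0.0008 -0.      0.0003]
[[371.96947973   0.         279.92251913]
 [  0.         371.96947973 205.49147693]
 [  0.           0.           1.        ]] [[ 2.39887853e-04  9.60557211e-01  2.78082338e-01  7.63237058e-02]
 [ 9.99999951e-01 -1.74540030e-04 -2.59750968e-04 -1.78199866e-03]
 [-2.00969165e-04  2.78082387e-01 -9.60557206e-01 -1.62875946e-01]
 [ 0.00000000e+00  0.00000000e+00  0.00000000e+00  1.00000000e+00]] [0.64351848 0.17458752 0.1513395 ]
```

View pics/w1.png

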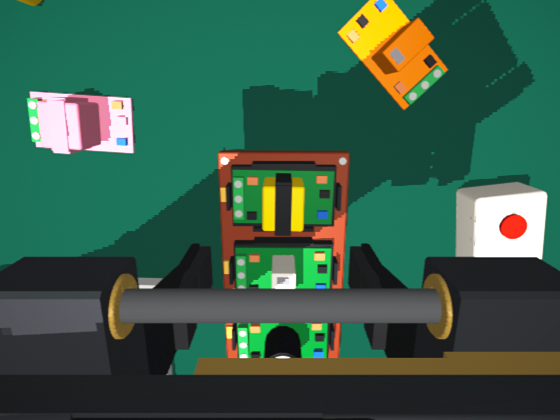

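The wrist view shows the yellow/black transformer at (283,205) on the end board, which spans about (231,168) to (336,225). The pink and orange look-alikes are clear of it. I'll check its position by casting rays.

```bash
cat >> h.py <<'E'
def wcam(s,c):
    T=np.eye(4);T[:3,:3]=R.from_rotvec(s["ee_rot"]).as_matrix();T[:3,3]=s["ee_pos"]
    return {"camera_matrix":c["camera_matrix"],"extrinsics":np.linalg.inv(T@np.array(c["tool_from_camera"])),"pixels":c["pixels"]}
E
python3 - <<'E'
from h import *
s=read_state();c=wcam(s,cams.snapshot("wrist"))
print("board",ray(c,[[231,168],[336,168],[231,225],[336,225]],.025).round(4), "core top",ray(c,[[276,174],[291,174],[276,235],[291,235]],.059).round(4),"yellow",ray(c,[[263,203],[303,203]],.057).round(4))
E
```

```text
board [[0.6051 0.1987 0.025 ]
 [0.6878 0.1937 0.025 ]
 [0.6005 0.1513 0.025 ]
 [0.687  0.1462 0.025 ]] core top [[0.641  0.1986 0.059 ]
 [0.6515 0.1979 0.059 ]
 [0.6382 0.1531 0.059 ]
 [0.6492 0.1525 0.059 ]] yellow [[0.6303 0.1775 0.057 ]
 [0.6591 0.1758 0.057 ]]
```

```bash
python3 -m handwheel '[{"gripper":0.5,"translation":[0.005,0.005,0.12],"rot":[0,0,0]},{"gripper":0.5,"translation":[0,0,0.14],"rot":[0,0,0]},{"gripper":0.5,"translation":[0,0,0.14],"rot":[0,0,0]},{"gripper":0.5,"translation":[0,0,0.1],"rot":[0,0,0]},{"gripper":0.5,"translation":[0,0,0.05],"rot":[0,0,0]},{"gripper":0.5,"translation":[0,0,0.027],"rot":[0,0,0]},{"gripper":0.5,"translation":[0,0,0],"rot":[0,0,0]},{"gripper":0.5,"translation":[0,0,0],"rot":[0,0,0]}]'
python3 -m handwheel '[{"gripper":-1,"translation":[0,0,0],"rot":[0,0,0]},{"gripper":-1,"translation":[0,0,0],"rot":[0,0,0]},{"gripper":-1,"translation":[0,0,0],"rot":[0,0,0]},{"gripper":-1,"translation":[0,0,0],"rot":[0,0,0]},{"gripper":-1,"translation":[0,0,0],"rot":[0,0,0]},{"gripper":-1,"translation":[0,0,0],"rot":[0,0,0]},{"gripper":-1,"translation":[0,0,0],"rot":[0,0,0]}]' 30
```

```text
clock: 4.65
ee_pos: [0.646, 0.1746, 0.0385]
ee_rot: [2.287, 2.152, 0.002]
contact_force: [0.4, -0.3, -0.1]
opening: 0.0651
finger_force: 0.0
clock: 5.35
ee_pos: [0.6452, 0.1747, 0.0372]
ee_rot: [-2.287, -2.154, -0.0]
contact_force: [0.8, 0.3, -0.2]
opening: 0.0299
finger_force: 29.9
```

```bash
python3 -m handwheel '[{"gripper":-1,"translation":[0,0,-0.03],"rot":[0,0,0]},{"gripper":-1,"translation":[0,0,-0.06],"rot":[0,0,0]},{"gripper":-1,"translation":[0,0,-0.1],"rot":[0,0,0]},{"gripper":-1,"translation":[0,0,-0.1],"rot":[0,0,0]},{"gripper":-1,"translation":[0,0,-0.08],"rot":[0,0,0]},{"gripper":-1,"translation":[0,0,-0.05],"rot":[0,0,0]},{"gripper":-1,"translation":[0,0,0],"rot":[0,0,0]},{"gripper":-1,"translation":[0,0,0],"rot":[0,0,0]}]'; python3 go.py B T .12
```

```text
clock: 6.15
ee_pos: [0.645, 0.1744, 0.1207]
ee_rot: [-2.287, -2.153, 0.001]
contact_force: [-0.4, 0.4, -1.7]
opening: 0.0302
finger_force: 29.9
[ 0.457  -0.1292 -5.1   ]
now [0.645  0.1744 0.1207] t 6.2 F [-0.4  0.4 -1.7] open 0.0302
tr units(now axes) [-1.572 -0.847  0.004] (goal axes) [-1.596 -0.801  0.004] rot units [-0.0001  0.0001  0.0091]
```

```bash
python3 -m handwheel '[{"gripper":-1,"translation":[0,0,0],"rot":[0,0,0.009]},{"gripper":-1,"translation":[-0.1,-0.05,0],"rot":[0,0,0]},{"gripper":-1,"translation":[-0.2,-0.1,0],"rot":[0,0,0]},{"gripper":-1,"translation":[-0.2,-0.1,0],"rot":[0,0,0]},{"gripper":-1,"translation":[-0.2,-0.1,0],"rot":[0,0,0]},{"gripper":-1,"translation":[-0.2,-0.1,0],"rot":[0,0,0]},{"gripper":-1,"translation":[-0.2,-0.1,0],"rot":[0,0,0]},{"gripper":-1,"translation":[-0.2,-0.1,0],"rot":[0,0,0]},{"gripper":-1,"translation":[-0.2,-0.1,0],"rot":[0,0,0]},{"gripper":-1,"translation":[-0.096,-0.05,0],"rot":[0,0,0]}]'
python3 -m handwheel '[{"gripper":-1,"translation":[0,0,0],"rot":[0,0,0]},{"gripper":-1,"translation":[0,0,0],"rot":[0,0,0]},{"gripper":-1,"translation":[0,0,0],"rot":[0,0,0]}]'; python3 go.py B T .0205
```

```text
clock: 7.15
ee_pos: [0.4548, -0.1328, 0.1204]
ee_rot: [-2.323, -2.114, 0.003]
contact_force: [-0.3, -0.2, -2.1]
opening: 0.0296
finger_force: 29.9
clock: 7.45
ee_pos: [0.4581, -0.1279, 0.121]
ee_rot: [-2.316, -2.122, -0.001]
contact_force: [0.0, 0.1, -1.4]
opening: 0.0295
finger_force: 29.9
[ 0.457  -0.1292 -5.1   ]
now [ 0.4581 -0.1279  0.121 ] t 7.5 F [ 0.   0.1 -1.4] open 0.0295
tr units(now axes) [-0.007 -0.005  0.502] (goal axes) [-0.007 -0.005  0.502] rot units [-0.     -0.0002  0.0005]
```

```bash
python3 -m handwheel '[{"gripper":-1,"translation":[-0.006,-0.005,0.1],"rot":[0,0,0]},{"gripper":-1,"translation":[0,0,0.13],"rot":[0,0,0]},{"gripper":-1,"translation":[0,0,0.12],"rot":[0,0,0]},{"gripper":-1,"translation":[0,0,0.08],"rot":[0,0,0]},{"gripper":-1,"translation":[0,0,0.04],"rot":[0,0,0]},{"gripper":-1,"translation":[0,0,0.02],"rot":[0,0,0]},{"gripper":-1,"translation":[0,0,0.007],"rot":[0,0,0]},{"gripper":-1,"translation":[0,0,0],"rot":[0,0,0]},{"gripper":-1,"translation":[0,0,0],"rot":[0,0,0]},{"gripper":-1,"translation":[0,0,0],"rot":[0,0,0]}]'; python3 go.py B T .0195
```

```text
clock: 8.45
ee_pos: [0.4569, -0.1304, 0.0223]
ee_rot: [2.317, 2.12, 0.001]
contact_force: [0.1, 0.6, -2.3]
opening: 0.0298
finger_force: 29.9
[ 0.457  -0.1292 -5.1   ]
now [ 0.4569 -0.1304  0.0223] t 8.4 F [ 0.1  0.6 -2.3] open 0.0298
tr units(now axes) [ 0.006 -0.     0.014] (goal axes) [ 0.006 -0.     0.014] rot units [0.0003 0.0001 0.0001]
```

```bash
python3 -m handwheel '[{"gripper":-1,"translation":[0,0,0.006],"rot":[0,0,0]},{"gripper":-1,"translation":[0,0,0.006],"rot":[0,0,0]},{"gripper":-1,"translation":[0,0,0],"rot":[0,0,0]},{"gripper":-1,"translation":[0,0,0],"rot":[0,0,0]}]'; python3 -m handwheel '[{"gripper":0.15,"translation":[0,0,0],"rot":[0,0,0]},{"gripper":0.15,"translation":[0,0,0],"rot":[0,0,0]},{"gripper":0.15,"translation":[0,0,0],"rot":[0,0,0]},{"gripper":0.15,"translation":[0,0,0],"rot":[0,0,0]},{"gripper":0.15,"translation":[0,0,-0.05],"rot":[0,0,0]},{"gripper":0.15,"translation":[0,0,-0.15],"rot":[0,0,0]},{"gripper":0.15,"translation":[0,0,-0.15],"rot":[0,0,0]},{"gripper":0.15,"translation":[0,0,-0.15],"rot":[0,0,0]},{"gripper":0.5,"translation":[0,0,-0.05],"rot":[0,0,0]},{"gripper":0.5,"translation":[0,0,0],"rot":[0,0,0]}]'; python3 go.py N R .14
```

```text
clock: 8.85
ee_pos: [0.4567, -0.1305, 0.02]
ee_rot: [2.317, 2.12, -0.001]
contact_force: [-4.1, 1.0, 8.7]
opening: 0.0301
finger_force: 29.9
clock: 9.85
ee_pos: [0.4575, -0.1307, 0.1311]
ee_rot: [2.315, 2.119, 0.002]
contact_force: [-0.4, 0.3, 0.7]
opening: 0.0592
finger_force: 0.0
[ 0.6405  0.1097 -3.4   ]
now [ 0.4575 -0.1307  0.1311] t 9.8 F [-0.4  0.3  0.7] open 0.0592
tr units(now axes) [ 1.278  0.805 -0.044] (goal axes) [ 1.254  0.842 -0.045] rot units [ 0.001   0.0005 -0.0094]
```

```bash
python3 -m handwheel '[{"gripper":0.5,"translation":[0,0,0],"rot":[0,0,-0.009]},{"gripper":0.5,"translation":[0.157,0.105,0],"rot":[0,0,0]},{"gripper":0.5,"translation":[0.157,0.105,0],"rot":[0,0,0]},{"gripper":0.5,"translation":[0.157,0.105,0],"rot":[0,0,0]},{"gripper":0.5,"translation":[0.157,0.105,0],"rot":[0,0,0]},{"gripper":0.5,"translation":[0.157,0.105,0],"rot":[0,0,0]},{"gripper":0.5,"translation":[0.157,0.105,0],"rot":[0,0,0]},{"gripper":0.5,"translation":[0.157,0.105,0],"rot":[0,0,0]},{"gripper":0.5,"translation":[0.155,0.107,0],"rot":[0,0,0]}]'
python3 -m handwheel '[{"gripper":0.5,"translation":[0,0,0],"rot":[0,0,0]},{"gripper":0.5,"translation":[0,0,0],"rot":[0,0,0]},{"gripper":0.5,"translation":[0,0,0],"rot":[0,0,0]}]'; python3 go.py N R .036
python3 - <<'E'
from h import *
s=read_state();c=wcam(s,cams.snapshot("wrist"));cv2.imwrite("pics/w2.png",c["pixels"])
t=cams.snapshot("top");cv2.imwrite("pics/t2.png",t["pixels"])
E
```

```text
clock: 10.75
ee_pos: [0.6396, 0.1112, 0.127]
ee_rot: [-2.284, -2.154, 0.004]
contact_force: [0.2, -1.0, 0.4]
opening: 0.065
finger_force: 0.0
clock: 11.05
ee_pos: [0.6389, 0.1089, 0.128]
ee_rot: [-2.286, -2.153, 0.003]
contact_force: [0.2, -0.5, -0.1]
opening: 0.0652
finger_force: 0.0
[ 0.6405  0.1097 -3.4   ]
now [0.6389 0.1089 0.128 ] t 11.1 F [ 0.2 -0.5 -0.1] open 0.0652
tr units(now axes) [0.005 0.008 0.46 ] (goal axes) [0.005 0.008 0.46 ] rot units [-0.0007  0.0003 -0.0003]
```

View pics/t2.png

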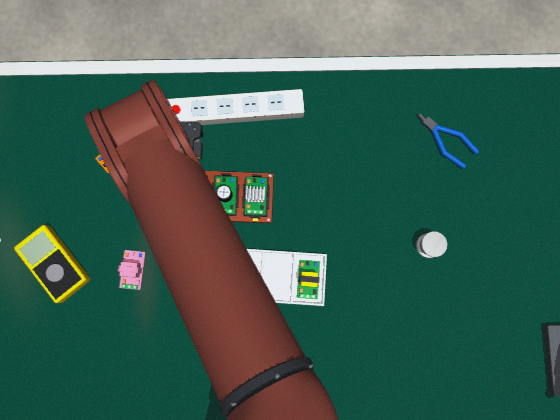

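The transformer board sits well centred in the rightmost bay at (309,279), and the spool at (432,244) hasn't moved. Next is the relay.

```bash
python3 -m handwheel '[{"gripper":0.5,"translation":[0.005,0.008,0.1],"rot":[0,0,0]},{"gripper":0.5,"translation":[0,0,0.12],"rot":[0,0,0]},{"gripper":0.5,"translation":[0,0,0.12],"rot":[0,0,0]},{"gripper":0.5,"translation":[0,0,0.08],"rot":[0,0,0]},{"gripper":0.5,"translation":[0,0,0.04],"rot":[0,0,0]},{"gripper":0.5,"translation":[0,0,0],"rot":[0,0,0]},{"gripper":0.5,"translation":[0,0,0],"rot":[0,0,0]},{"gripper":0.5,"translation":[0,0,0],"rot":[0,0,0]}]'
python3 -m handwheel '[{"gripper":-1,"translation":[0,0,0],"rot":[0,0,0]},{"gripper":-1,"translation":[0,0,0],"rot":[0,0,0]},{"gripper":-1,"translation":[0,0,0],"rot":[0,0,0]},{"gripper":-1,"translation":[0,0,0],"rot":[0,0,0]},{"gripper":-1,"translation":[0,0,0],"rot":[0,0,0]},{"gripper":-1,"translation":[0,0,0],"rot":[0,0,0]},{"gripper":-1,"translation":[0,0,0],"rot":[0,0,0]},{"gripper":-1,"translation":[0,0,0],"rot":[0,0,0]},{"gripper":-1,"translation":[0,0,0],"rot":[0,0,0]}]' 30
```

```text
clock: 11.95
ee_pos: [0.6422, 0.1111, 0.0387]
ee_rot: [2.287, 2.153, 0.003]
contact_force: [-0.9, -0.4, 0.2]
opening: 0.0655
finger_force: 0.0
clock: 12.85
ee_pos: [0.6414, 0.1108, 0.0373]
ee_rot: [-2.287, -2.154, 0.0]
contact_force: [0.7, -0.6, -0.8]
opening: 0.018
finger_force: 30.0
```

```bash
python3 -m handwheel '[{"gripper":-1,"translation":[0,0,-0.03],"rot":[0,0,0]},{"gripper":-1,"translation":[0,0,-0.06],"rot":[0,0,0]},{"gripper":-1,"translation":[0,0,-0.1],"rot":[0,0,0]},{"gripper":-1,"translation":[0,0,-0.1],"rot":[0,0,0]},{"gripper":-1,"translation":[0,0,-0.08],"rot":[0,0,0]},{"gripper":-1,"translation":[0,0,-0.05],"rot":[0,0,0]},{"gripper":-1,"translation":[0,0,0],"rot":[0,0,0]},{"gripper":-1,"translation":[0,0,0],"rot":[0,0,0]},{"gripper":-1,"translation":[0,0,0],"rot":[0,0,0.009]},{"gripper":-1,"translation":[0,0,0],"rot":[0,0,0]}]'; python3 go.py B R .12
```

```text
clock: 13.85
ee_pos: [0.6409, 0.1107, 0.1204]
ee_rot: [-2.319, -2.119, 0.002]
contact_force: [-0.0, -0.6, -2.0]
opening: 0.0177
finger_force: 30.0
[ 0.4629 -0.0635 -5.1   ]
now [0.6409 0.1107 0.1204] t 13.8 F [-0.  -0.6 -2. ] open 0.0177
tr units(now axes) [-0.947 -0.808  0.004] (goal axes) [-0.946 -0.809  0.002] rot units [-0.0005  0.0001 -0.0004]
```

```bash
python3 -m handwheel '[{"gripper":-1,"translation":[-0.06,-0.051,0],"rot":[0,0,0]},{"gripper":-1,"translation":[-0.118,-0.101,0],"rot":[0,0,0]},{"gripper":-1,"translation":[-0.118,-0.101,0],"rot":[0,0,0]},{"gripper":-1,"translation":[-0.118,-0.101,0],"rot":[0,0,0]},{"gripper":-1,"translation":[-0.118,-0.101,0],"rot":[0,0,0]},{"gripper":-1,"translation":[-0.118,-0.101,0],"rot":[0,0,0]},{"gripper":-1,"translation":[-0.118,-0.101,0],"rot":[0,0,0]},{"gripper":-1,"translation":[-0.118,-0.101,0],"rot":[0,0,0]},{"gripper":-1,"translation":[-0.06,-0.051,0],"rot":[0,0,0]},{"gripper":-1,"translation":[0,0,0],"rot":[0,0,0]}]'
python3 -m handwheel '[{"gripper":-1,"translation":[0,0,0],"rot":[0,0,0]},{"gripper":-1,"translation":[0,0,0],"rot":[0,0,0]},{"gripper":-1,"translation":[0,0,0],"rot":[0,0,0]}]'; python3 go.py B R .0205
```

```text
clock: 14.85
ee_pos: [0.4618, -0.0654, 0.121]
ee_rot: [2.321, 2.117, -0.003]
contact_force: [0.9, 0.9, -1.2]
opening: 0.0178
finger_force: 30.0
clock: 15.15
ee_pos: [0.4641, -0.0623, 0.1213]
ee_rot: [-2.316, -2.123, -0.001]
contact_force: [-0.6, 0.3, -1.3]
opening: 0.0179
finger_force: 30.0
[ 0.4629 -0.0635 -5.1   ]
now [ 0.4641 -0.0623  0.1213] t 15.2 F [-0.6  0.3 -1.3] open 0.0179
tr units(now axes) [-0.007 -0.006  0.504] (goal axes) [-0.006 -0.005  0.504] rot units [ 0.     -0.0003  0.0007]
```

```bash
python3 -m handwheel '[{"gripper":-1,"translation":[-0.006,-0.005,0.1],"rot":[0,0,0]},{"gripper":-1,"translation":[0,0,0.13],"rot":[0,0,0]},{"gripper":-1,"translation":[0,0,0.12],"rot":[0,0,0]},{"gripper":-1,"translation":[0,0,0.08],"rot":[0,0,0]},{"gripper":-1,"translation":[0,0,0.04],"rot":[0,0,0]},{"gripper":-1,"translation":[0,0,0.02],"rot":[0,0,0]},{"gripper":-1,"translation":[0,0,0.01],"rot":[0,0,0]},{"gripper":-1,"translation":[0,0,0.006],"rot":[0,0,0]},{"gripper":-1,"translation":[0,0,0],"rot":[0,0,0]},{"gripper":-1,"translation":[0,0,0],"rot":[0,0,0]}]'; python3 go.py B R .0195
```

```text
clock: 16.15
ee_pos: [0.4627, -0.0646, 0.0207]
ee_rot: [2.317, 2.12, 0.001]
contact_force: [-0.3, 0.9, -2.6]
opening: 0.0176
finger_force: 30.0
[ 0.4629 -0.0635 -5.1   ]
now [ 0.4627 -0.0646  0.0207] t 16.1 F [-0.3  0.9 -2.6] open 0.0176
tr units(now axes) [0.006 0.    0.006] (goal axes) [0.006 0.    0.006] rot units [0.0003 0.0001 0.0001]
```

```bash
python3 -m handwheel '[{"gripper":-1,"translation":[0,0,0.006],"rot":[0,0,0]},{"gripper":-1,"translation":[0,0,0],"rot":[0,0,0]},{"gripper":-1,"translation":[0,0,0],"rot":[0,0,0]}]'; python3 -m handwheel '[{"gripper":0.1,"translation":[0,0,0],"rot":[0,0,0]},{"gripper":0.1,"translation":[0,0,0],"rot":[0,0,0]},{"gripper":0.1,"translation":[0,0,0],"rot":[0,0,0]},{"gripper":0.1,"translation":[0,0,0],"rot":[0,0,0]},{"gripper":0.1,"translation":[0,0,-0.05],"rot":[0,0,0]},{"gripper":0.1,"translation":[0,0,-0.15],"rot":[0,0,0]},{"gripper":0.1,"translation":[0,0,-0.15],"rot":[0,0,0]},{"gripper":0.1,"translation":[0,0,-0.15],"rot":[0,0,0]},{"gripper":0.5,"translation":[0,0,-0.05],"rot":[0,0,0]},{"gripper":0.5,"translation":[0,0,0],"rot":[0,0,-0.009]}]'; python3 go.py N C .13
```

```text
clock: 16.45
ee_pos: [0.4628, -0.0646, 0.0202]
ee_rot: [2.317, 2.12, -0.0]
contact_force: [-6.1, 1.7, 14.5]
opening: 0.0178
finger_force: 30.0
clock: 17.45
ee_pos: [0.4634, -0.0646, 0.1306]
ee_rot: [2.284, 2.152, 0.002]
contact_force: [0.8, 0.5, -0.6]
opening: 0.0574
finger_force: 0.0
[ 0.6365  0.0439 -3.4   ]
now [ 0.4634 -0.0646  0.1306] t 17.4 F [ 0.8  0.5 -0.6] open 0.0574
tr units(now axes) [0.593 0.832 0.005] (goal axes) [0.593 0.832 0.003] rot units [ 0.001   0.0004 -0.    ]
```

```bash
python3 -m handwheel '[{"gripper":0.5,"translation":[0.085,0.119,0],"rot":[0,0,0]},{"gripper":0.5,"translation":[0.085,0.119,0],"rot":[0,0,0]},{"gripper":0.5,"translation":[0.085,0.119,0],"rot":[0,0,0]},{"gripper":0.5,"translation":[0.085,0.119,0],"rot":[0,0,0]},{"gripper":0.5,"translation":[0.085,0.119,0],"rot":[0,0,0]},{"gripper":0.5,"translation":[0.085,0.119,0],"rot":[0,0,0]},{"gripper":0.5,"translation":[0.085,0.119,0],"rot":[0,0,0]},{"gripper":0.5,"translation":[0,0,0],"rot":[0,0,0]},{"gripper":0.5,"translation":[0,0,0],"rot":[0,0,0]},{"gripper":0.5,"translation":[0,0,0],"rot":[0,0,0]}]'; python3 go.py N C .036
```

```text
clock: 18.45
ee_pos: [0.6348, 0.0436, 0.1279]
ee_rot: [-2.286, -2.153, 0.003]
contact_force: [-1.2, -0.6, 1.0]
opening: 0.0651
finger_force: 0.0
[ 0.6365  0.0439 -3.4   ]
now [0.6348 0.0436 0.1279] t 18.4 F [-1.2 -0.6  1. ] open 0.0651
tr units(now axes) [0.002 0.01  0.46 ] (goal axes) [0.002 0.009 0.46 ] rot units [-0.0006  0.0002 -0.0002]
```

```bash
python3 -m handwheel '[{"gripper":0.5,"translation":[0.002,0.008,0.1],"rot":[0,0,0]},{"gripper":0.5,"translation":[0,0,0.12],"rot":[0,0,0]},{"gripper":0.5,"translation":[0,0,0.12],"rot":[0,0,0]},{"gripper":0.5,"translation":[0,0,0.08],"rot":[0,0,0]},{"gripper":0.5,"translation":[0,0,0.04],"rot":[0,0,0]},{"gripper":0.5,"translation":[0,0,0],"rot":[0,0,0]},{"gripper":0.5,"translation":[0,0,0],"rot":[0,0,0]},{"gripper":0.5,"translation":[0,0,0],"rot":[0,0,0]}]'
python3 -m handwheel '[{"gripper":-1,"translation":[0,0,0],"rot":[0,0,0]},{"gripper":-1,"translation":[0,0,0],"rot":[0,0,0]},{"gripper":-1,"translation":[0,0,0],"rot":[0,0,0]},{"gripper":-1,"translation":[0,0,0],"rot":[0,0,0]},{"gripper":-1,"translation":[0,0,0],"rot":[0,0,0]},{"gripper":-1,"translation":[0,0,0],"rot":[0,0,0]},{"gripper":-1,"translation":[0,0,0],"rot":[0,0,0]},{"gripper":-1,"translation":[0,0,0],"rot":[0,0,0]}]' 40
```

```text
clock: 19.25
ee_pos: [0.6382, 0.0448, 0.0382]
ee_rot: [2.286, 2.153, 0.002]
contact_force: [0.4, -0.6, -0.1]
opening: 0.0653
finger_force: 0.0
clock: 20.05
ee_pos: [0.6375, 0.0446, 0.037]
ee_rot: [-2.287, -2.154, -0.0]
contact_force: [1.1, -0.3, -0.0]
opening: 0.0312
finger_force: 40.0
```

```bash
python3 -m handwheel '[{"gripper":-1,"translation":[0,0,-0.03],"rot":[0,0,0]},{"gripper":-1,"translation":[0,0,-0.06],"rot":[0,0,0]},{"gripper":-1,"translation":[0,0,-0.1],"rot":[0,0,0]},{"gripper":-1,"translation":[0,0,-0.1],"rot":[0,0,0]},{"gripper":-1,"translation":[0,0,-0.08],"rot":[0,0,0]},{"gripper":-1,"translation":[0,0,-0.05],"rot":[0,0,0]},{"gripper":-1,"translation":[0,0,0],"rot":[0,0,0]},{"gripper":-1,"translation":[0,0,0],"rot":[0,0,0]},{"gripper":-1,"translation":[0,0,0],"rot":[0,0,0.009]},{"gripper":-1,"translation":[0,0,0],"rot":[0,0,0]}]'; python3 go.py B C .12
python3 - <<'E'
from h import *
cv2.imwrite("pics/s3.png",cams.snapshot("scene")["pixels"][100:260,160:420].repeat(3,0).repeat(3,1))
E
```

```text
clock: 21.05
ee_pos: [0.637, 0.0445, 0.1201]
ee_rot: [-2.318, -2.118, 0.002]
contact_force: [-0.6, 0.3, -1.3]
opening: 0.0314
finger_force: 40.0
[ 4.687e-01  2.300e-03 -5.100e+00]
now [0.637  0.0445 0.1201] t 21.1 F [-0.6  0.3 -1.3] open 0.0314
tr units(now axes) [-0.286 -0.819  0.001] (goal axes) [-0.285 -0.819  0.   ] rot units [-0.0005  0.     -0.0004]
```

View pics/s3.png

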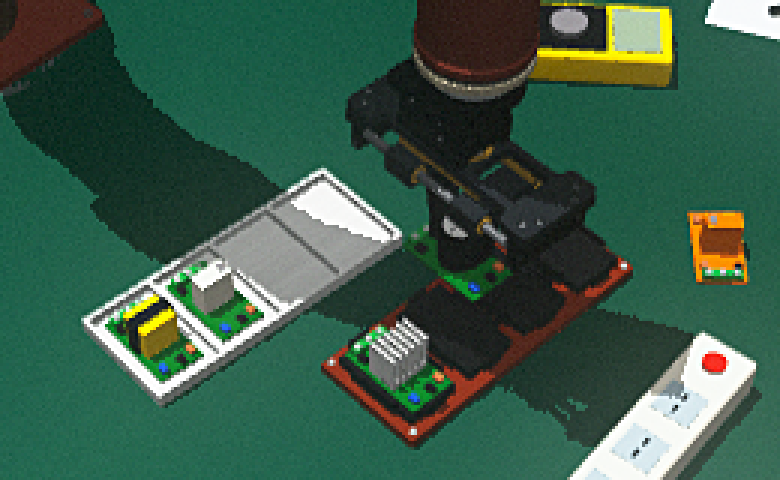

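In the crop the transformer (150,325) and relay (212,290) lie flat in the two right-hand bays. The capacitor board hangs level in the gripper (460,265), and the heatsink (400,355) is still in its nest.

```bash
python3 -m handwheel '[{"gripper":-1,"translation":[-0.024,-0.068,0],"rot":[0,0,0]},{"gripper":-1,"translation":[-0.048,-0.137,0],"rot":[0,0,0]},{"gripper":-1,"translation":[-0.048,-0.137,0],"rot":[0,0,0]},{"gripper":-1,"translation":[-0.048,-0.137,0],"rot":[0,0,0]},{"gripper":-1,"translation":[-0.048,-0.137,0],"rot":[0,0,0]},{"gripper":-1,"translation":[-0.048,-0.137,0],"rot":[0,0,0]},{"gripper":-1,"translation":[-0.024,-0.068,0],"rot":[0,0,0]},{"gripper":-1,"translation":[0,0,0],"rot":[0,0,0]},{"gripper":-1,"translation":[0,0,0],"rot":[0,0,0]},{"gripper":-1,"translation":[0,0,0],"rot":[0,0,0]}]'; python3 go.py B C .0205
```

```text
clock: 22.1
ee_pos: [0.4697, 0.0022, 0.1211]
ee_rot: [-2.317, -2.121, -0.001]
contact_force: [0.8, 0.0, -1.4]
opening: 0.0307
finger_force: 40.0
[ 4.687e-01  2.300e-03 -5.100e+00]
now [0.4697 0.0022 0.1211] t 22.1 F [ 0.8  0.  -1.4] open 0.0307
tr units(now axes) [-0.    -0.005  0.503] (goal axes) [ 0.    -0.005  0.503] rot units [ 0.0002 -0.0002  0.0003]
```

```bash
python3 -m handwheel '[{"gripper":-1,"translation":[0,-0.005,0.1],"rot":[0,0,0]},{"gripper":-1,"translation":[0,0,0.13],"rot":[0,0,0]},{"gripper":-1,"translation":[0,0,0.12],"rot":[0,0,0]},{"gripper":-1,"translation":[0,0,0.08],"rot":[0,0,0]},{"gripper":-1,"translation":[0,0,0.04],"rot":[0,0,0]},{"gripper":-1,"translation":[0,0,0.02],"rot":[0,0,0]},{"gripper":-1,"translation":[0,0,0.01],"rot":[0,0,0]},{"gripper":-1,"translation":[0,0,0.006],"rot":[0,0,0]},{"gripper":-1,"translation":[0,0,0],"rot":[0,0,0]},{"gripper":-1,"translation":[0,0,0],"rot":[0,0,0]}]'; python3 -m handwheel '[{"gripper":-1,"translation":[0,0,0.005],"rot":[0,0,0]},{"gripper":-1,"translation":[0,0,0],"rot":[0,0,0]},{"gripper":-1,"translation":[0,0,0],"rot":[0,0,0]}]'; python3 go.py B C .0195
```

```text
clock: 23.1
ee_pos: [0.4682, 0.0018, 0.0203]
ee_rot: [2.317, 2.12, 0.001]
contact_force: [-0.1, -0.4, -1.6]
opening: 0.0308
finger_force: 40.0
clock: 23.4
ee_pos: [0.4683, 0.0017, 0.0198]
ee_rot: [2.317, 2.12, -0.0]
contact_force: [-4.8, -0.1, 12.0]
opening: 0.0307
finger_force: 40.0
[ 4.687e-01  2.300e-03 -5.100e+00]
now [0.4683 0.0017 0.0198] t 23.4 F [-4.8 -0.1 12. ] open 0.0307
tr units(now axes) [0.003 0.002 0.001] (goal axes) [0.003 0.002 0.001] rot units [0.0002 0.0003 0.0001]
```

```bash
python3 -m handwheel '[{"gripper":0.15,"translation":[0,0,0],"rot":[0,0,0]},{"gripper":0.15,"translation":[0,0,0],"rot":[0,0,0]},{"gripper":0.15,"translation":[0,0,0],"rot":[0,0,0]},{"gripper":0.15,"translation":[0,0,0],"rot":[0,0,0]},{"gripper":0.15,"translation":[0,0,-0.05],"rot":[0,0,0]},{"gripper":0.15,"translation":[0,0,-0.15],"rot":[0,0,0]},{"gripper":0.15,"translation":[0,0,-0.15],"rot":[0,0,0]},{"gripper":0.15,"translation":[0,0,-0.15],"rot":[0,0,0]},{"gripper":0.5,"translation":[0,0,-0.05],"rot":[0,0,0]},{"gripper":0.5,"translation":[0,0,0],"rot":[0,0,-0.009]}]'; python3 go.py N H .13
```

```text
clock: 24.4
ee_pos: [0.4689, 0.0017, 0.1304]
ee_rot: [2.284, 2.152, 0.002]
contact_force: [-0.3, -0.6, -0.7]
opening: 0.059
finger_force: 0.0
[ 0.6326 -0.022  -3.4   ]
now [0.4689 0.0017 0.1304] t 24.4 F [-0.3 -0.6 -0.7] open 0.059
tr units(now axes) [-0.07   0.824  0.005] (goal axes) [-0.07   0.824  0.002] rot units [ 0.001   0.0003 -0.0001]
```

```bash
python3 -m handwheel '[{"gripper":0.5,"translation":[-0.01,0.118,0],"rot":[0,0,0]},{"gripper":0.5,"translation":[-0.01,0.118,0],"rot":[0,0,0]},{"gripper":0.5,"translation":[-0.01,0.118,0],"rot":[0,0,0]},{"gripper":0.5,"translation":[-0.01,0.118,0],"rot":[0,0,0]},{"gripper":0.5,"translation":[-0.01,0.118,0],"rot":[0,0,0]},{"gripper":0.5,"translation":[-0.01,0.118,0],"rot":[0,0,0]},{"gripper":0.5,"translation":[-0.01,0.118,0],"rot":[0,0,0]},{"gripper":0.5,"translation":[0,0,0],"rot":[0,0,0]},{"gripper":0.5,"translation":[0,0,0],"rot":[0,0,0]},{"gripper":0.5,"translation":[0,0,0],"rot":[0,0,0]}]'; python3 go.py N H .036
```

```text
clock: 25.4
ee_pos: [0.6308, -0.0216, 0.1278]
ee_rot: [-2.285, -2.154, 0.002]
contact_force: [-0.4, -0.3, 0.3]
opening: 0.0653
finger_force: 0.0
[ 0.6326 -0.022  -3.4   ]
now [ 0.6308 -0.0216  0.1278] t 25.4 F [-0.4 -0.3  0.3] open 0.0653
tr units(now axes) [-0.002  0.01   0.459] (goal axes) [-0.001  0.009  0.459] rot units [-0.0006 -0.      0.0001]
```

```bash
python3 -m handwheel '[{"gripper":0.5,"translation":[0,0.006,0.1],"rot":[0,0,0]},{"gripper":0.5,"translation":[0,0,0.12],"rot":[0,0,0]},{"gripper":0.5,"translation":[0,0,0.12],"rot":[0,0,0]},{"gripper":0.5,"translation":[0,0,0.08],"rot":[0,0,0]},{"gripper":0.5,"translation":[0,0,0.04],"rot":[0,0,0]},{"gripper":0.5,"translation":[0,0,0],"rot":[0,0,0]},{"gripper":0.5,"translation":[0,0,0],"rot":[0,0,0]},{"gripper":0.5,"translation":[0,0,0],"rot":[0,0,0]}]'
python3 -m handwheel '[{"gripper":-1,"translation":[0,0,0],"rot":[0,0,0]},{"gripper":-1,"translation":[0,0,0],"rot":[0,0,0]},{"gripper":-1,"translation":[0,0,0],"rot":[0,0,0]},{"gripper":-1,"translation":[0,0,0],"rot":[0,0,0]},{"gripper":-1,"translation":[0,0,0],"rot":[0,0,0]},{"gripper":-1,"translation":[0,0,0],"rot":[0,0,0]},{"gripper":-1,"translation":[0,0,0],"rot":[0,0,0]},{"gripper":-1,"translation":[0,0,0],"rot":[0,0,0]}]' 40
```

```text
clock: 26.2
ee_pos: [0.6338, -0.022, 0.038]
ee_rot: [2.286, 2.153, 0.002]
contact_force: [0.9, -0.4, -0.5]
opening: 0.0654
finger_force: 0.0
clock: 27.0
ee_pos: [0.6332, -0.0222, 0.0368]
ee_rot: [2.287, 2.153, 0.0]
contact_force: [0.4, 0.5, 0.5]
opening: 0.0277
finger_force: 40.0
```

```bash
python3 -m handwheel '[{"gripper":-1,"translation":[0,0,-0.03],"rot":[0,0,0]},{"gripper":-1,"translation":[0,0,-0.06],"rot":[0,0,0]},{"gripper":-1,"translation":[0,0,-0.1],"rot":[0,0,0]},{"gripper":-1,"translation":[0,0,-0.1],"rot":[0,0,0]},{"gripper":-1,"translation":[0,0,-0.08],"rot":[0,0,0]},{"gripper":-1,"translation":[0,0,-0.05],"rot":[0,0,0]},{"gripper":-1,"translation":[0,0,0],"rot":[0,0,0]},{"gripper":-1,"translation":[0,0,0],"rot":[0,0,0]},{"gripper":-1,"translation":[0,0,0],"rot":[0,0,0.009]},{"gripper":-1,"translation":[0,0,0],"rot":[0,0,0]}]'; python3 go.py B H .12
```

```text
clock: 28.0
ee_pos: [0.6326, -0.0222, 0.1198]
ee_rot: [-2.318, -2.118, 0.002]
contact_force: [0.6, -0.2, -1.3]
opening: 0.0271
finger_force: 40.0
[ 0.4746  0.068  -5.1   ]
now [ 0.6326 -0.0222  0.1198] t 28.0 F [ 0.6 -0.2 -1.3] open 0.0271
tr units(now axes) [ 0.378 -0.827  0.   ] (goal axes) [ 0.379 -0.827 -0.001] rot units [-0.0005 -0.     -0.0003]
```

```bash
python3 -m handwheel '[{"gripper":-1,"translation":[0.032,-0.069,0],"rot":[0,0,0]},{"gripper":-1,"translation":[0.063,-0.138,0],"rot":[0,0,0]},{"gripper":-1,"translation":[0.063,-0.138,0],"rot":[0,0,0]},{"gripper":-1,"translation":[0.063,-0.138,0],"rot":[0,0,0]},{"gripper":-1,"translation":[0.063,-0.138,0],"rot":[0,0,0]},{"gripper":-1,"translation":[0.063,-0.138,0],"rot":[0,0,0]},{"gripper":-1,"translation":[0.032,-0.069,0],"rot":[0,0,0]},{"gripper":-1,"translation":[0,0,0],"rot":[0,0,0]},{"gripper":-1,"translation":[0,0,0],"rot":[0,0,0]},{"gripper":-1,"translation":[0,0,0],"rot":[0,0,0]}]'; python3 go.py B H .0205
```

```text
clock: 29.0
ee_pos: [0.4759, 0.0673, 0.1208]
ee_rot: [-2.319, -2.119, -0.001]
contact_force: [0.4, 0.3, -1.5]
opening: 0.0274
finger_force: 40.0
[ 0.4746  0.068  -5.1   ]
now [0.4759 0.0673 0.1208] t 29.0 F [ 0.4  0.3 -1.5] open 0.0274
tr units(now axes) [ 0.003 -0.007  0.502] (goal axes) [ 0.003 -0.007  0.502] rot units [ 0.0001 -0.0002 -0.0002]
```

```bash
python3 -m handwheel '[{"gripper":-1,"translation":[0.003,-0.005,0.1],"rot":[0,0,0]},{"gripper":-1,"translation":[0,0,0.13],"rot":[0,0,0]},{"gripper":-1,"translation":[0,0,0.12],"rot":[0,0,0]},{"gripper":-1,"translation":[0,0,0.08],"rot":[0,0,0]},{"gripper":-1,"translation":[0,0,0.04],"rot":[0,0,0]},{"gripper":-1,"translation":[0,0,0.02],"rot":[0,0,0]},{"gripper":-1,"translation":[0,0,0.01],"rot":[0,0,0]},{"gripper":-1,"translation":[0,0,0.006],"rot":[0,0,0]},{"gripper":-1,"translation":[0,0,0],"rot":[0,0,0]},{"gripper":-1,"translation":[0,0,0],"rot":[0,0,0]}]'; python3 -m handwheel '[{"gripper":-1,"translation":[0,0,0.004],"rot":[0,0,0]},{"gripper":-1,"translation":[0,0,0],"rot":[0,0,0]},{"gripper":-1,"translation":[0,0,0],"rot":[0,0,0]}]'; python3 go.py B H .0195
```

```text
clock: 30.0
ee_pos: [0.4743, 0.0687, 0.0201]
ee_rot: [2.317, 2.12, 0.001]
contact_force: [0.4, 0.9, -1.1]
opening: 0.0276
finger_force: 40.0
clock: 30.3
ee_pos: [0.4743, 0.0687, 0.0196]
ee_rot: [2.317, 2.12, 0.0]
contact_force: [-2.8, -1.6, 9.4]
opening: 0.0275
finger_force: 40.0
[ 0.4746  0.068  -5.1   ]
now [0.4743 0.0687 0.0196] t 30.3 F [-2.8 -1.6  9.4] open 0.0275
tr units(now axes) [-0.003  0.002  0.001] (goal axes) [-0.003  0.002  0.001] rot units [0.0002 0.0002 0.0001]
```

Release, rise and retreat to the robot's left so the top view is clear.

```bash
python3 -m handwheel '[{"gripper":0.15,"translation":[0,0,0],"rot":[0,0,0]},{"gripper":0.15,"translation":[0,0,0],"rot":[0,0,0]},{"gripper":0.15,"translation":[0,0,0],"rot":[0,0,0]},{"gripper":0.15,"translation":[0,0,0],"rot":[0,0,0]},{"gripper":0.15,"translation":[0,0,-0.05],"rot":[0,0,0]},{"gripper":0.15,"translation":[0,0,-0.15],"rot":[0,0,0]},{"gripper":0.15,"translation":[0,0,-0.2],"rot":[0,0,0]},{"gripper":0.15,"translation":[0,0,-0.2],"rot":[0,0,0]},{"gripper":0.15,"translation":[0,0,-0.2],"rot":[0,0,0]},{"gripper":0.15,"translation":[0,0,-0.1],"rot":[0,0,0]}]'
python3 -m handwheel '[{"gripper":0.15,"translation":[0.18,0.05,0],"rot":[0,0,0]},{"gripper":0.15,"translation":[0.18,0.05,0],"rot":[0,0,0]},{"gripper":0.15,"translation":[0.18,0.05,0],"rot":[0,0,0]},{"gripper":0.15,"translation":[0.18,0,0],"rot":[0,0,0]},{"gripper":0.15,"translation":[0.18,0,0],"rot":[0,0,0]},{"gripper":0.15,"translation":[0.18,0,0],"rot":[0,0,0]},{"gripper":0.15,"translation":[0.18,0,0],"rot":[0,0,0]},{"gripper":0.15,"translation":[0,0,0],"rot":[0,0,0]},{"gripper":0.15,"translation":[0,0,0],"rot":[0,0,0]}]'
python3 - <<'E'
from h import *
c=cams.snapshot("top");im=c["pixels"];cv2.imwrite("pics/t9.png",im[130:330,90:470].repeat(2,0).repeat(2,1))
cv2.imwrite("pics/s9.png",cams.snapshot("scene")["pixels"][100:300,120:420].repeat(2,0).repeat(2,1))
from go import B
hsv=cv2.cvtColor(im,cv2.COLOR_BGR2HSV);H,S,V=[hsv[...,i].astype(int) for i in range(3)]
from scipy.spatial.transform import Rotation
yy,xx=np.indices(H.shape);W=ray(c,np.c_[xx.ravel(),yy.ravel()],.008)[:,:2].reshape(H.shape+(2,))
a=np.deg2rad(5.1)
for k,b in B.items():
    q=(W-b[:2])@np.array([[np.cos(a),np.sin(a)],[-np.sin(a),np.cos(a)]])
    m=(H>45)&(H<75)&(S>100)&(V>50)&(abs(q[...,0])<.049)&(abs(q[...,1])<.03);p=q[m]*1000
    print(k,m.sum(),p.min(0).round(1),p.max(0).round(1))
print(read_state()["ee_pos"])
E
```

```text
clock: 31.3
ee_pos: [0.475, 0.0695, 0.2028]
ee_rot: [2.314, 2.12, 0.005]
contact_force: [1.1, 0.1, -0.8]
opening: 0.0501
finger_force: 0.0
clock: 32.2
ee_pos: [0.5254, 0.3182, 0.1992]
ee_rot: [-2.314, -2.123, 0.0]
contact_force: [-0.7, -0.2, -0.1]
opening: 0.0504
finger_force: 0.0
T 409 [-41.  -21.7] [38.5 21.7]
R 536 [-40.8 -23.1] [38.7 19.8]
C 507 [-41.3 -24. ] [38.2 19.7]
H 416 [-41.2 -20.1] [38.2 22.7]
[0.52632271 0.31604227 0.19902083]
```

View pics/t9.png

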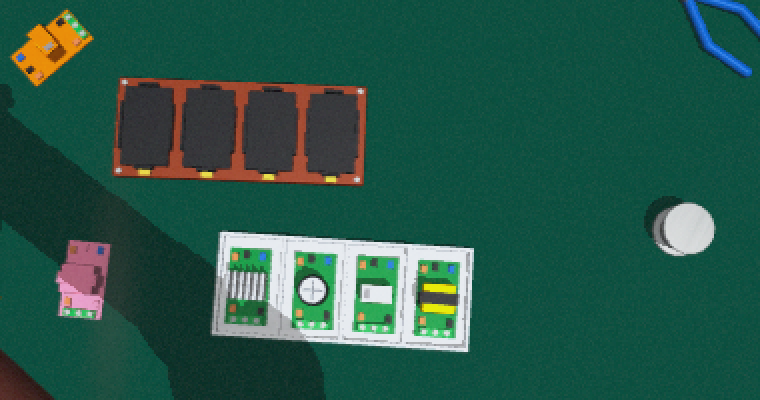

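View pics/s9.png

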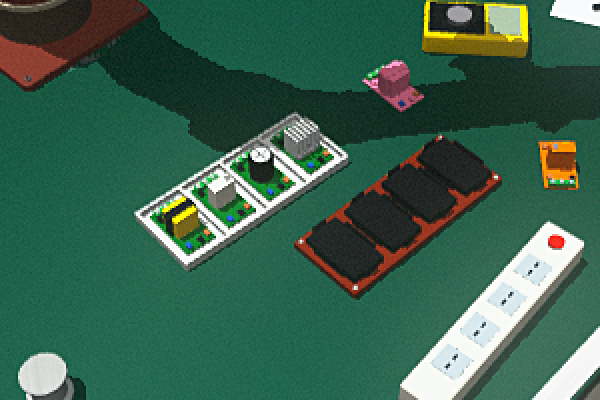

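The top view shows, left to right, heatsink (246,284), capacitor (313,290), relay (376,293) and transformer (438,298). Each lies flat and within about 2 mm of its bay's centre. The nests are empty and the spool is in place.

```bash
python3 -c "
from plant import arm
print(arm.close_job())"
```

```text
the job is handed in; nothing more can be done
None
```

All four boards now lie flat in the carrier in reverse order (left to right: heatsink, capacitor, relay, transformer), each within about 2 mm of its bay centre in the last top view; the spool is where it was, and I handed the job in at about 32 s (no verdict was returned).

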